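# Refill the spacer jar through its funnel

## Task

Lift the dust cover off the funnel and lay it flat on the worktop beside the jar, then pour all six brass spacers from the scoop through the funnel into the jar. Put the empty scoop back down flat on the worktop; the jar must stay standing with the funnel seated in it, and everything else stays where it is.

Things in the scene. Friction and masses are not known exactly. Their poses are not given: they have to be found in the camera images.
- jar: clear plastic storage jar, 88 mm tall, 66 mm outer diameter, with a threaded neck (55 mm outside, 47 mm bore) from 73 mm up, base 6 mm thick. Origin: centre of its underside, z up. It stands loose on the worktop.
- funnel: stainless steel funnel that sits loose in the jar's neck. Origin: on its axis, at the underside of its flat collar (62 mm across), which rests on the jar's rim; the 42 mm spigot (about 37 mm bore) reaches 26 mm below the origin, the cone opens to a 121 mm rim 60 mm above it (2 mm wall). z up along its axis.
- funnel_mouth (a point): centre of the funnel's open mouth, level with its rim (148 mm above the worktop while it sits in the jar); the mouth is 116 mm across inside
- cover: round black dust cover, 128 mm diameter, that lies on the funnel's rim at the start: a 106 mm plug of 7 mm depth drops inside the rim, the flange is 5 mm thick. Red knob on top, 22 mm diameter at the grip, its top 42 mm above the origin. Origin: centre of the plug's underside, z up. 70 g.
- cover_knob (a point): middle of the cover's red knob, where to pinch it from above: 32 mm above the cover's origin, and 20 mm above the top of the disc
- scoop: aluminium parts scoop with the spacers in it. Origin: underside of the pan's middle; x points out of the open lip, z up. Pan from x = -45 mm (back wall 30 mm high) to the lip at +55 mm, 72 mm wide, narrowing from x = +15 to 52 mm at the lip; floor 2.5 mm; side walls 30 mm high, falling to 12 at the lip. Blue handle, 18 x 18 mm, from x = -60 to -145 mm, its middle at z = 29 mm. 130 g.
- scoop_lip (a point): middle of the scoop's open front edge, on the pan's floor (x = +55 mm, z = 2.5 mm in the scoop's frame)
- scoop_grip (a point): grip point on the scoop's blue handle (x = -92 mm, z = 29 mm in the scoop's frame); the handle runs along the scoop's x and is 18 mm wide across it
- multimeter: yellow and black multimeter, 165 x 82 x 49 mm, lying at the back; a bystander. Origin: centre of its underside
- dark_jar: closed dark jar with a black cap, 49 mm diameter, 87 mm tall, standing at the back on the right; a bystander. Origin: centre of its underside
- tape_roll: roll of amber tape, 46 mm diameter, 25 mm tall, lying flat at the back on the left; a bystander. Origin: centre of its underside
- spacer1: one of six brass hexagonal spacers, 11 mm across flats, 11 mm long, 11 g, loose in the scoop's pan at the start. Origin: its centre
- spacer2: one of six brass hexagonal spacers, 11 mm across flats, 11 mm long, 11 g, loose in the scoop's pan at the start. Origin: its centre
- spacer3: one of six brass hexagonal spacers, 11 mm across flats, 11 mm long, 11 g, loose in the scoop's pan at the start. Origin: its centre
- spacer4: one of six brass hexagonal spacers, 11 mm across flats, 11 mm long, 11 g, loose in the scoop's pan at the start. Origin: its centre
- spacer5: one of six brass hexagonal spacers, 11 mm across flats, 11 mm long, 11 g, loose in the scoop's pan at the start. Origin: its centre
- spacer6: one of six brass hexagonal spacers, 11 mm across flats, 11 mm long, 11 g, loose in the scoop's pan at the start. Origin: its centre
Things that resemble listed ones, but are neither listed nor needed, are in the scene too. Leave any turquoise look-alike of the cover alone.

How it is judged:
On the way, in this order (a step that is already met when the one before it is completed fails the run):
1. the dust cover is off the funnel and lies flat on the worktop (height (world z) of cover below 0.008 m and angle between cover's own z axis and vertical below 0.1 rad and horizontal distance between cover and jar above 0.08 m), for 0.1 s.
2. the scoop is tipped by more than about 20 degrees with its lip over the funnel's mouth (angle between scoop's own z axis and vertical above 0.35 rad and horizontal distance between scoop_lip and funnel_mouth below 0.07 m and z of scoop_lip in the frame of funnel_mouth above -0.04 m), for 0.05 s.
3. all six spacers have gone through the funnel into the jar (z of spacer1 in the frame of jar between 0 and 0.055 m and horizontal distance between each of spacer1, spacer2, spacer3, spacer4, spacer5, spacer6 and jar below 0.03 m and z of spacer2 in the frame of jar between 0 and 0.055 m and z of spacer3 in the frame of jar between 0 and 0.055 m and z of spacer4 in the frame of jar between 0 and 0.055 m and z of spacer5 in the frame of jar between 0 and 0.055 m and z of spacer6 in the frame of jar between 0 and 0.055 m), for 0.2 s.
At the end, for the whole second after the job is handed in: All six spacers inside the jar, below 55 mm; jar upright on the worktop (0.1 rad), funnel seated in its neck (within 7 mm of the rim, 8 mm of the axis, 0.12 rad); cover flat on the worktop (8 mm, 0.1 rad), over 80 mm from the jar's axis; scoop flat, right way up (8 mm, 0.1 rad); all at rest (all of step 1 and all of step 3 and angle between each of jar, scoop's own z axis and vertical below 0.1 rad and height (world z) of jar below 0.01 m and angle between funnel's own z axis and vertical below 0.12 rad and horizontal distance between funnel and jar below 0.008 m and z of funnel in the frame of jar below 0.095 m and height (world z) of scoop below 0.008 m and linear speed of each of scoop, cover, jar below 0.02 m/s); the robot touches nothing.
It fails at once if the jar is tipped over (angle between jar's own z axis and vertical above 0.4 rad).
It fails at once if the multimeter is shoved by more than 30 mm (distance of multimeter from where it was at the start of the episode above 0.03 m).
It fails at once if the dark jar is shoved by more than 30 mm (distance of dark_jar from where it was at the start of the episode above 0.03 m).
It fails at once if the tape roll is shoved by more than 30 mm (distance of tape_roll from where it was at the start of the episode above 0.03 m).
It also fails if it takes over 72 s, if anything falls off the work surface, if the arm or the gripper's body presses on something with over 40 N, if the wrist force passes 120 N, or if a joint passes its speed limit or range.

## Robot

A 6-joint arm with a two-finger parallel gripper is mounted at the origin on a cart in front of the work surface, level with it; the furniture and walls round the work are solid. World frame = base frame: x ahead of the robot, y to its left, z up, the work surface at z = 0. Lengths are in m, angles in rad, forces in N, time in s.
With the tool pointing down it reaches from about 0.425 to 0.95 m from the base axis. Payload 3.5 kg.
Tool frame: the origin (TCP) lies midway between the tips of the shut fingers; the grasp point (between the pads) lies 19 mm behind it (ctrl.pinch_z is the distance from the TCP to the grasp point, in m); z points along the fingers, y is the line along which they close (so a half turn about z gives the same grasp; the last joint's range is limited). The gripper opens to 85 mm and grips with 20 to 120 N. Pads are 22 mm wide; open, the fingers measure 114 mm over their backs; the gripper's body (76 mm by 85 mm) begins 54 mm behind the grasp point. The pads swing forward as they close: fully open they stand 13 mm farther back than shut.
Start: joints at [0.995, 0.286, 1.577, -0, 1.279, -0.15], TCP at [0.279, 0.615, 0.231] pointing down, gripper open.
Joint ranges: [-2.77, 2.77], [-0.9, 2.22], [0.21, 2.48], [-1.53, 4.67], [0.24, 2.81], [-2.84, 2.84]. Speed limits (rad/s): [2.79, 2.79, 3.14, 3.14, 3.14, 3.14].

## Interface

Orientations are given as a unit quaternion [x, y, z, w].
In Python, from plant import get_state, viewer, sign_off, ctrl gives the robot as it stands. The module is installed in compiled form; this text tells all that it offers.
- The arm moves only by the shell command python3 -m handwheel 'ROWS' [FORCE]. ROWS is JSON, a list that holds one entry, the list of rows, each a list of 5 numbers: the finger opening in m, from 0 to 0.0854, then the shift along the tool's x, y, z in m, then the turn about the tool's z in degrees. In form: [[[claw, x, y, z, spin], ...]]. A call has 1 to 12 rows; each row shifts and turns the commanded pose from where the row before left it, along the tool's axes as they then stand; what a row does not reach is not made up. A row lasts 1/12 s, in which the tool goes at most 41.7 mm and 7.16 degrees, less where a joint would pass 70% of its speed; a pose out of reach is approached as far as the arm can. A call is refused whole if a number of a shift passes 0.0417 or a number of a turn 7.16, either way. A call with a gripper value outside its range is refused whole. The fingers move at their own pace and stop on an object; FORCE is the grip in N (left out, the last holds). Time passes only in rows, so rows that do not move let the fingers close. It gives the time, the measured TCP pose, the force, the opening and the grip force at its end, in the units of the state.
- get_state(): the state, without advancing time (a new reading comes with each control period).
- viewer.read_camera(name): name is "scene" or "top" or "wrist"; returns the picture (384x512x3 uint8, blue, green, red); there is no depth.
- viewer.camera_params(name): a dict with "fov_y" (degrees; the focal length in pixels is half the picture's height over the tangent of half this angle, whatever the lens; pixels are square), "cx", "cy" (the principal point, pixels), "xyz" and "attitude" of the camera in the world; the wrist camera has in their place "hand_eye" (4x4, takes a point from camera to tool coordinates, whose origin is the TCP and whose axes are the flange's). Camera axes: x right, y up, looking along -z (the intrinsics and any distortion apply to the point x, -y, -z); pixel columns grow to the right and rows downward; lengths in m; the calibration is good to about 2 mm. A picture is of the moment at which its call begins: read the wrist's pose just before it. camera_params takes no time and is no camera call.
- sign_off(): hands the job in; it is judged then, once.
Trained networks look in the newest picture that a camera, given by its name, has taken for a name from the list of things; names that differ only in an ending like _2 or _b are one class to them, and where a whole thing is asked for, a point or a joint stands for the part that bears it (a point fixed in the world has none). Each returns a list of dicts, best first, with "confidence" (0 to 1); they miss things now and then, are a little off and sometimes report something else, mostly with a low value. They report only what shows in the picture. A call takes as long as a camera call. They do not tell look-alikes from the thing itself.
- viewer.look_for(camera, name): "extent" ([left, top, width, height] as shares, 0 to 1, of the picture: columns of its width, rows of its height, round what is visible of it).
- viewer.outline_of(camera, name): "mask" (384x512 bool, what is visible of it) and "extent" ([left, top, width, height] as shares, 0 to 1, of the picture: columns of its width, rows of its height, round what is visible of it).
- viewer.pinpoint(camera, name): "xy" ([column, row] as shares, 0 to 1, of the picture: columns of its width, rows of its height: a listed point, or the origin of a listed thing).
The state is a dict: "time": time; "qpos": joint angles; "dq": joint speeds; "joint_efforts": joint torques, N m; "eef_pos": TCP position; "tcp_rot": TCP orientation; "contact_force": force on the tool from outside, world axes, zero at the start; "wrist_torque": the same for the moment, N m; "opening": opening from 0.0 (shut) to 1.0 (fully open); "finger_force": force on a finger pad.
Only numpy, scipy, OpenCV 4.12 (cv2) and the standard library are available. Lean on these libraries where they do the work, as an engineer would, in place of code of your own. Each camera call takes 0.05 s, during which the arm holds its last target. There are 200 camera calls.

## Working session

There is one attempt and no reset: what is moved stays moved. The work goes in short steps, Python scripts to look and compute and a shell command to move; the robot and the scene stay as the last step left them, time stands still between calls to the robot, and variables do not carry over. Pictures are saved under pics/ and viewed, at most 10 in all, crops included, and the job is handed in when it is done.

```bash
mkdir -p pics
cat > h.py <<'E'
import numpy as np, cv2
from scipy.spatial.transform import Rotation as R
from plant import get_state, viewer, ctrl
def cam(n):
    p=viewer.camera_params(n); f=192/np.tan(np.radians(p["fov_y"])/2)
    if "xyz" in p:
        a=np.array(p["attitude"]); M=a if a.shape==(3,3) else R.from_quat(a).as_matrix()
        return f,p["cx"],p["cy"],np.array(p["xyz"]),M,p
    s=get_state(); T=np.eye(4); T[:3,:3]=R.from_quat(s["tcp_rot"]).as_matrix(); T[:3,3]=s["eef_pos"]
    T=T@np.array(p["hand_eye"]); return f,p["cx"],p["cy"],T[:3,3],T[:3,:3],p
def ray(n,u,v,c=None):   # undistorted unless params say otherwise
    f,cx,cy,o,M,p=c or cam(n); d=p.get("distortion",p.get("dist"))
    x,y=(u-cx)/f,(v-cy)/f
    if d is not None: x,y=cv2.undistortPoints(np.array([[[u,v]]],float),np.array([[f,0,cx],[0,f,cy],[0,0,1]]),np.array(d,float))[0,0]
    w=M@np.array([x,-y,-1.]); return o,w/np.linalg.norm(w)
def atz(n,u,v,z,c=None):
    o,w=ray(n,u,v,c); return o+w*(z-o[2])/w[2]
def proj(n,X,c=None):
    f,cx,cy,o,M,p=c or cam(n); q=M.T@(np.array(X)-o); return np.array([cx+f*q[0]/-q[2],cy-f*q[1]/-q[2]])
def tri(rs):
    A=sum(np.eye(3)-np.outer(w,w) for o,w in rs); b=sum((np.eye(3)-np.outer(w,w))@o for o,w in rs)
    X=np.linalg.solve(A,b); return X,[np.linalg.norm(np.cross(X-o,w)) for o,w in rs]
E
python3 - <<'E'
from h import *
for n in("scene","top","wrist"):
    im=viewer.read_camera(n); cv2.imwrite(f"pics/{n}0.png",im); print(n,viewer.camera_params(n))
    if n!="wrist":
        for k in("jar","funnel_mouth","cover","cover_knob","scoop","scoop_lip","scoop_grip","multimeter","dark_jar","tape_roll"):
            print(k,[(np.round(np.array(d["xy"])*[512,384],1).tolist(),round(d["confidence"],2)) for d in viewer.pinpoint(n,k)])
print(get_state(),ctrl.pinch_z)
cv2.imwrite("pics/a.png",cv2.resize(np.vstack([cv2.imread("pics/scene0.png"),cv2.imread("pics/top0.png")]),(400,600)))
E
```

```text
scene {'fov_y': 50.40130377026488, 'cx': 254.12360510751847, 'cy': 192.10863202170867, 'xyz': array([-0.01939344, -0.78320408,  1.0152712 ]), 'attitude': array([ 0.42767604, -0.12265169, -0.23235411,  0.86490539])}
jar [([251.1, 217.3], 0.59)]
funnel_mouth [([250.5, 179.6], 0.49)]
cover [([199.2, 171.8], 0.95), ([166.5, 170.3], 0.9), ([250.7, 186.3], 0.73)]
cover_knob [([254.5, 177.0], 0.69), ([163.0, 157.6], 0.69), ([199.9, 164.5], 0.57)]
scoop [([320.1, 303.9], 0.81), ([360.7, 283.0], 0.55)]
scoop_lip [([331.6, 295.7], 0.95)]
scoop_grip [([293.7, 313.7], 0.93)]
multimeter [([314.6, 229.2], 0.64)]
dark_jar [([362.7, 281.7], 0.58)]
tape_roll [([291.7, 212.2], 0.7)]
top {'fov_y': 55.42616037230795, 'cx': 253.40811556173702, 'cy': 195.07061601717209, 'xyz': array([0.46757027, 0.23163712, 1.34290746]), 'attitude': array([-0.02998963,  0.03114872,  0.70753584, -0.7053534 ])}
jar [([245.1, 191.5], 0.71), ([378.7, 230.3], 0.34)]
funnel_mouth [([244.8, 189.1], 0.51)]
cover [([149.7, 208.6], 0.87), ([117.1, 244.5], 0.83), ([247.5, 190.1], 0.74)]
cover_knob [([146.4, 209.9], 0.92), ([248.2, 1
[... 761 characters left out ...]
: 1.15, 'qpos': array([ 9.94985881e-01,  2.86306678e-01,  1.57674281e+00,  3.95672392e-06,
        1.27862154e+00, -1.50026339e-01]), 'dq': array([ 0.00168992,  0.00178843,  0.00038051,  0.00029978, -0.00098869,
        0.00051255]), 'joint_efforts': array([ 1.13898823e-03, -4.05956268e+01, -2.92949402e+01, -1.24217840e-04,
        4.72353640e-04, -1.18479456e-06]), 'eef_pos': array([0.2787663 , 0.61470612, 0.23129719]), 'tcp_rot': array([ 2.11288099e-01,  9.77423827e-01, -3.59609429e-05, -1.56822428e-05]), 'contact_force': array([-0.12919532, -0.417208  ,  0.13190537]), 'wrist_torque': array([-0.00737397, -0.015222  , -0.03361809]), 'finger_force': 0.0, 'opening': 1.0031746871409588} 0.0187
```

View pics/scene0.png

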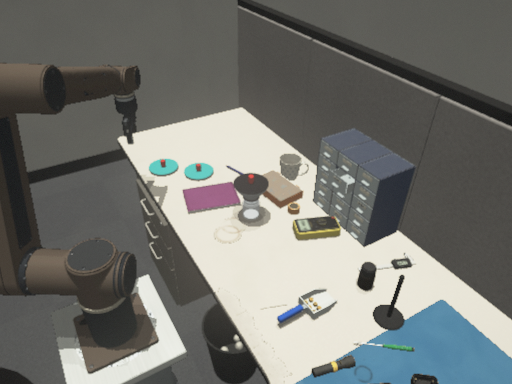

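View pics/top0.png

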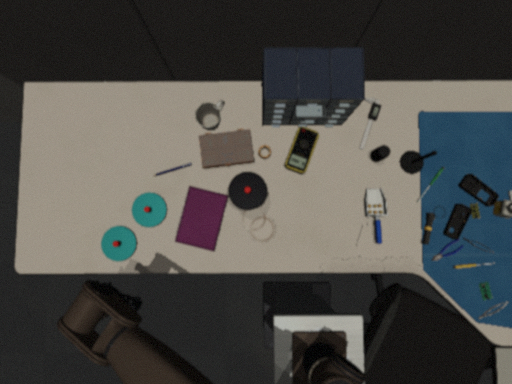

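The scene picture shows the black cover with its red knob on the funnel at (251,184), the scoop with its blue handle at (292,314), and two turquoise look-alikes at (164,167) and (199,171). In the top picture the cover is at (248,190), and the scoop at (375,205) points away from the robot.

Run:
```python
from h import *
s,t=cam("scene"),cam("top")
def T(name,a,b,z):
    X,e=tri([ray("scene",*a,s),ray("top",*b,t)]); print(name,X.round(3),np.round(e,4),"top@z",atz("top",*b,z,t).round(3),"scene@z",atz("scene",*a,z,s).round(3))
T("knob",(254.5,177),(248.2,188.5),.173)
T("cover",(250.7,186.3),(247.5,190.1),.141)
T("lip",(331.6,295.7),(371.1,188.2),.0025)
T("grip",(293.7,313.7),(377.9,227.8),.029)
T("scoop",(320.1,303.9),(377,205.6),0)
T("multi",(314.6,229.2),(305.4,151.7),0)
T("dark",(362.7,281.7),(376.1,154.6),0)
T("tape",(291.7,212.2),(263.8,151.5),0)
for nm,b in [("mat",(185,240)),("mat2",(228,195)),("edge",(250,272)),("ring",(262,228)),("ringbottom",(262,242)),("knife",(360,240)),("handle end",(379,242)),("mm_bl",(286,165)),("mm br",(303,173))]: print(nm,atz("top",*b,0,t).round(3))
for n,z in (("scene",.173),("top",.173)):
    im=cv2.imread(f"pics/{n}0.png"); h=cv2.cvtColor(im,cv2.COLOR_BGR2HSV)
    m=(((h[...,0]<8)|(h[...,0]>172))&(h[...,1]>150)&(h[...,2]>90)).astype(np.uint8)
    k,l,st,c=cv2.connectedComponentsWithStats(m)
    print(n,[(c[i].round(1),st[i,4]) for i in range(1,k) if st[i,4]>5])
    m=cv2.inRange(h,(110,150,80),(125,255,255)); k,l,st,c=cv2.connectedComponentsWithStats(m)
    for i in range(1,k):
        if st[i,4]>30:
            ys,xs=np.where(l==i); print(n,"blue",c[i].round(1),st[i],cv2.fitLine(np.c_[xs,ys].astype(np.float32),2,0,.01,.01).ravel())
def big(n,x0,y0,w,h,k):
    return cv2.resize(cv2.imread(f"pics/{n}0.png")[y0:y0+h,x0:x0+w],None,fx=k,fy=k,interpolation=cv2.INTER_CUBIC)
cv2.imwrite("pics/crop1.png",np.hstack([big("top",335,170,60,90,6),big("scene",270,270,66,90,6)]))
```

```text
knob [0.594 0.244 0.176] [0.0046 0.0046] top@z [0.59  0.246 0.173] scene@z [0.6   0.246 0.173]
cover [0.588 0.25  0.133] [0.001 0.001] top@z [0.588 0.249 0.141] scene@z [0.582 0.241 0.141]
lip [ 0.611 -0.208 -0.003] [0.0025 0.0025] top@z [ 0.608 -0.205  0.002] scene@z [ 0.61  -0.213  0.002]
grip [ 0.462 -0.219  0.02 ] [0.0006 0.0006] top@z [ 0.462 -0.216  0.029] scene@z [ 0.457 -0.224  0.029]
scoop [ 0.548 -0.224  0.014] [0.0055 0.0055] top@z [ 0.544 -0.226  0.   ] scene@z [ 0.561 -0.218  0.   ]
multi [0.738 0.04  0.022] [0.0037 0.0037] top@z [0.746 0.035 0.   ] scene@z [0.751 0.059 0.   ]
dark [ 0.73  -0.223  0.009] [0.0029 0.0029] top@z [ 0.734 -0.228  0.   ] scene@z [ 0.733 -0.217  0.   ]
tape [ 0.746  0.192 -0.012] [0.0041 0.0041] top@z [0.747 0.19  0.   ] scene@z [0.733 0.182 0.   ]
mat [0.42  0.479 0.   ]
mat2 [0.585 0.323 0.   ]
edge [0.304 0.242 0.   ]
ring [0.463 0.198 0.   ]
ringbottom [0.412 0.198 0.   ]
knife [ 0.418 -0.159  0.   ]
handle end [ 0.411 -0.229  0.   ]
mm_bl [0.696 0.108 0.   ]
mm br [0.666 0.045 0.   ]
scene [(array([250.8, 175.9]), np.int32(12))]
scene blue [289.8 312.6] [278 305  24  16 119] [  0.88073415  -0.47361103 289.81512    312.57983   ]
top [(array([247.1, 189.3]), np.int32(33)), (array([146.7, 208.9]), np.int32(16)), (array([115.2, 243.5]), np.int32(18))]
top blue [378.1 231.5] [376 221   5  22  78] [6.9952250e-02 9.9755037e-01 3.7812820e+02 2.3146153e+02]
top blue [453.1 251.6] [443 245  20  11  38] [  0.8900822   -0.45580015 453.05264    251.57895   ]
```

View pics/crop1.png

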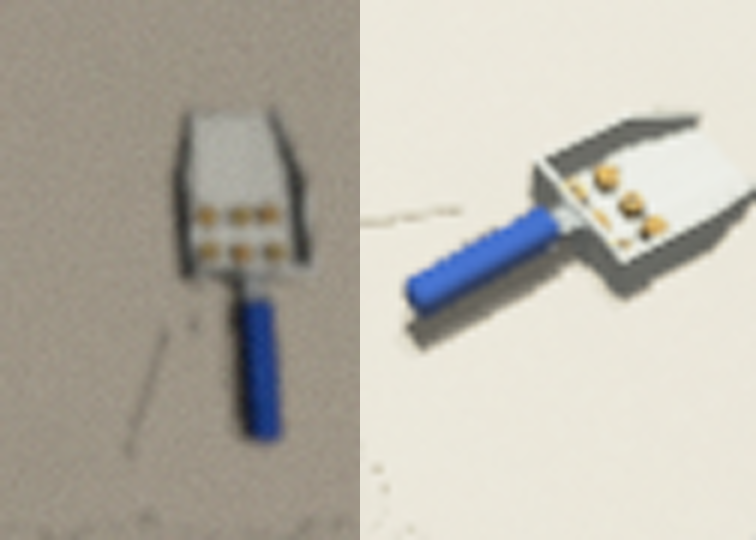

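Top is left and scene right: six spacers sit in the back of the pan. The scoop points +x with its handle towards the robot. I'll go above the cover and check with the wrist camera.

```bash
python3 -m handwheel '[[[0.085,-0.0361,-0.0173,-0.0025,0],[0.085,-0.0361,-0.0173,-0.0025,0],[0.085,-0.0361,-0.0173,-0.0025,0],[0.085,-0.0361,-0.0173,-0.0025,0],[0.085,-0.0361,-0.0173,-0.0025,0],[0.085,-0.0361,-0.0173,-0.0025,0],[0.085,-0.0361,-0.0173,-0.0025,0],[0.085,-0.0361,-0.0173,-0.0025,0],[0.085,-0.0361,-0.0173,-0.0025,0],[0.085,-0.0361,-0.0173,-0.0025,0],[0.085,-0.0361,-0.0173,-0.0025,0],[0.085,-0.0361,-0.0173,-0.0025,0]]]'
python3 -m handwheel '[[[0.085,0,0,0,-6.1],[0.085,0,0,0,-6.1],[0.085,0,0,0,-6.1],[0.085,0,0,0,-6.1],[0.085,0,0,0,0],[0.085,0,0,0,0]]]'
python3 - <<'E'
from h import *
c=cam("wrist"); cv2.imwrite("pics/w1.png",viewer.read_camera("wrist"))
for k,z in (("cover_knob",.173),("cover",.141),("funnel_mouth",.148)):
    for d in viewer.pinpoint("wrist",k):
        u=np.array(d["xy"])*[512,384]; print(k,d["confidence"],u.round(1),atz("wrist",*u,z,c).round(4))
print(get_state())
E
```

```text
time: 2.15
eef_pos: [0.5885, 0.245, 0.2617]
tcp_rot: [0.211, 0.977, 0.0, 0.0]
contact_force: [0.3, 1.4, 1.1]
opening: 0.997
finger_force: 0.0
time: 2.65
eef_pos: [0.5875, 0.2467, 0.2613]
tcp_rot: [0.001, 1.0, -0.0, -0.0]
contact_force: [-0.2, 0.3, -0.3]
opening: 0.988
finger_force: 0.0
cover_knob 0.56 [263.7 190.6] [0.5822 0.2496 0.173 ]
cover 0.96 [263.2 185.3] [0.5866 0.2496 0.141 ]
{'time': 2.85, 'qpos': array([ 2.38796032e-01,  1.83080280e-01,  1.64429860e+00, -1.83067549e-05,
        1.31411303e+00, -1.33094117e+00]), 'dq': array([ 1.31940893e-03,  1.42271188e-03, -2.72848411e-04,  1.82248699e-05,
       -1.49320328e-03, -5.90168002e-03]), 'joint_efforts': array([-3.06162599e-02, -3.69102180e+01, -2.96292955e+01, -1.49851676e-03,
       -1.84063606e-05,  7.16142211e-03]), 'eef_pos': array([0.5874877 , 0.24686087, 0.26138375]), 'tcp_rot': array([5.27239077e-04, 9.99999860e-01, 3.33952785e-06, 5.10359753e-05]), 'contact_force': array([ 0.00270264, -0.32524605, -0.16593381]), 'wrist_torque': array([-0.01241029,  0.00303646,  0.01303413]), 'finger_force': 0.0, 'opening': 0.9986694914737105}
```

View pics/w1.png

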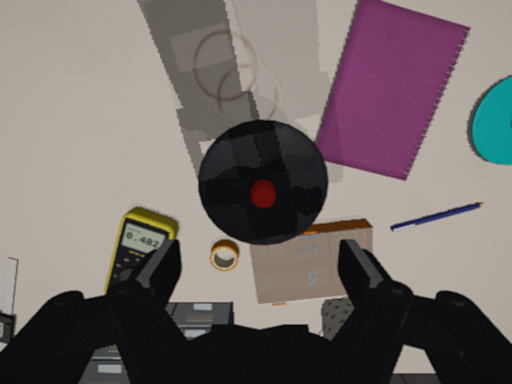

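The wrist view shows the black disc at columns 198–328 and rows 120–244, with the red knob at (263,194).

Run:
```python
from h import *
c=cam("wrist"); im=cv2.imread("pics/w1.png"); h=cv2.cvtColor(im,cv2.COLOR_BGR2HSV)
m=(((h[...,0]<8)|(h[...,0]>172))&(h[...,1]>150)&(h[...,2]>60)).astype(np.uint8); m[:150]=0;m[230:]=0
ys,xs=np.where(m[:, 230:300]); xs+=230; print(xs.min(),xs.max(),ys.min(),ys.max())
print("knob top",atz("wrist",(xs.min()+xs.max())/2,(ys.min()+ys.max())/2,.181,c))
for p in ((198,182),(328,182),(263,120),(263,244),(263,182)): print("disc",atz("wrist",*p,.151,c).round(4))
```

```text
251 275 180 207
knob top [0.58226492 0.24906137 0.181     ]
disc [0.5803 0.1863 0.151 ]
disc [0.5803 0.3124 0.151 ]
disc [0.522  0.2492 0.151 ]
disc [0.6475 0.2497 0.151 ]
disc [0.5803 0.2494 0.151 ]
```

```bash
python3 -m handwheel '[[[0.085,0.0015,0.002,0.01,0],[0.085,0,0,0.025,0],[0.085,0,0,0.025,0],[0.085,0,0,0.025,0],[0.085,0,0,0.0185,0],[0.085,0,0,0,0],[0.085,0,0,0,0]]]'
python3 -m handwheel '[[[0.03,0,0,0,0],[0.01,0,0,0,0],[0.01,0,0,0,0],[0.01,0,0,0,0],[0.01,0,0,0,0],[0.01,0,0,0,0],[0.01,0,0,0,0],[0.01,0,0,0,0]]]' 40
```

```text
time: 3.43
eef_pos: [0.5849, 0.2486, 0.156]
tcp_rot: [0.0, 1.0, -0.0, -0.002]
contact_force: [-0.1, -0.6, 0.3]
opening: 0.997
finger_force: 0.0
time: 4.1
eef_pos: [0.5866, 0.2491, 0.1589]
tcp_rot: [-0.0, 1.0, 0.0, 0.001]
contact_force: [-0.0, 0.4, 3.3]
opening: 0.235
finger_force: 39.2
```

```bash
python3 -m handwheel '[[[0.01,0,0,-0.004,0],[0.01,0,0,-0.006,0],[0.01,0,0,-0.01,0],[0.01,0,0,-0.015,0],[0.01,0,0,-0.02,0],[0.01,0,0,-0.015,0],[0.01,0,0,-0.01,0],[0.01,0,0,0,0],[0.01,0,0,0,0]]]'
python3 -m handwheel '[[[0.01,0.001,-0.006,0,0],[0.01,0.003,-0.015,0,0],[0.01,0.004,-0.022,0,0],[0.01,0.005,-0.03,0,0],[0.01,0.006,-0.032,0,0],[0.01,0.006,-0.032,0,0],[0.01,0.005,-0.03,0,0],[0.01,0.004,-0.022,0,0],[0.01,0.002,-0.014,0,0],[0.01,0.001,-0.006,0,0],[0.01,0,0,0,0],[0.01,0,0,0,0]]]'
python3 - <<'E'
from h import *
a=viewer.read_camera("scene"); b=viewer.read_camera("wrist")
cv2.imwrite("pics/s2.png",np.hstack([a[100:330,150:420],cv2.resize(b,None,fx=.6,fy=.6)]))
E
```

```text
time: 4.85
eef_pos: [0.5862, 0.2487, 0.2384]
tcp_rot: [-0.0, 1.0, 0.0, 0.001]
contact_force: [-0.7, -0.6, -1.2]
opening: 0.24
finger_force: 39.1
time: 5.85
eef_pos: [0.5486, 0.0395, 0.2372]
tcp_rot: [0.0, 1.0, 0.0, -0.001]
contact_force: [0.8, -0.6, -0.4]
opening: 0.235
finger_force: 39.2
```

View pics/s2.png

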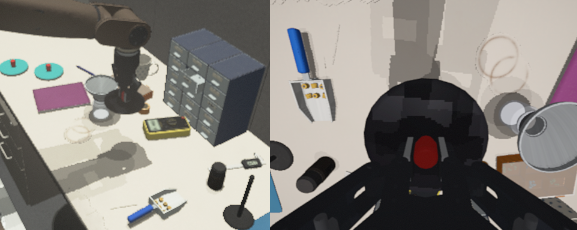

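The cover hangs level in the gripper, and the funnel is open and still seated in the jar. Lowering now.

```bash
python3 -m handwheel '[[[0.01,0,0,0.01,0],[0.01,0,0,0.025,0],[0.01,0,0,0.03,0],[0.01,0,0,0.03,0],[0.01,0,0,0.03,0],[0.01,0,0,0.03,0],[0.01,0,0,0.025,0],[0.01,0,0,0.015,0],[0.01,0,0,0.01,0],[0.01,0,0,0.005,0],[0.01,0,0,0,0],[0.01,0,0,0,0]]]'
python3 -m handwheel '[[[0.01,0,0,0.003,0],[0.01,0,0,0.003,0],[0.01,0,0,0.002,0],[0.01,0,0,0.001,0],[0.01,0,0,0,0],[0.01,0,0,0,0]]]'
```

```text
time: 6.95
eef_pos: [0.5498, 0.04, 0.0285]
tcp_rot: [-0.0, 1.0, -0.0, 0.001]
contact_force: [-0.5, -0.1, 0.0]
opening: 0.233
finger_force: 39.2
time: 7.45
eef_pos: [0.5491, 0.0397, 0.0189]
tcp_rot: [-0.0, 1.0, 0.0, 0.0]
contact_force: [0.6, -0.0, -0.5]
opening: 0.237
finger_force: 39.2
```

```bash
python3 -m handwheel '[[[0.01,0,0,0.001,0],[0.01,0,0,0.001,0],[0.01,0,0,0,0],[0.01,0,0,0,0]]]'
```

```text
time: 7.78
eef_pos: [0.5495, 0.0399, 0.0177]
tcp_rot: [-0.0, 1.0, 0.0, 0.0]
contact_force: [-2.1, 1.7, 5.9]
opening: 0.241
finger_force: 39.6
```

```bash
python3 -m handwheel '[[[0.05,0,0,0,0],[0.085,0,0,0,0],[0.085,0,0,0,0],[0.085,0,0,-0.005,0],[0.085,0,0,-0.02,0],[0.085,0,0,-0.035,0],[0.085,0,0,-0.04,0],[0.085,0,0,-0.04,0],[0.085,0,0,-0.04,0],[0.085,0,0,-0.02,0]]]'
python3 -m handwheel '[[[0.085,0.008,-0.025,0,0],[0.085,0.01,-0.033,0,0],[0.085,0.01,-0.033,0,0],[0.085,0.01,-0.033,0,0],[0.085,0.01,-0.033,0,0],[0.085,0.01,-0.033,0,0],[0.085,0.01,-0.033,0,0],[0.085,0.008,-0.025,0,0],[0.085,0.004,-0.007,0,0],[0.085,0,0,0,0],[0.085,0,0,0,0]]]'
python3 - <<'E'
from h import *
c=cam("wrist"); cv2.imwrite("pics/w2.png",viewer.read_camera("wrist"))
for k,z in (("scoop_grip",.029),("scoop_lip",.0025),("scoop",0)):
    for d in viewer.pinpoint("wrist",k):
        u=np.array(d["xy"])*[512,384]; print(k,d["confidence"],u.round(1),atz("wrist",*u,z,c).round(4))
im=cv2.imread("pics/w2.png"); h=cv2.cvtColor(im,cv2.COLOR_BGR2HSV)
m=cv2.inRange(h,(105,140,60),(130,255,255)); k,l,st,cc=cv2.connectedComponentsWithStats(m); i=1+st[1:,4].argmax(); print(st[i])
P=np.array([atz("wrist",x,y,.036,c)[:2] for y,x in zip(*np.where(l==i))],np.float32); print(cv2.minAreaRect(P),P.min(0),P.max(0),get_state()["eef_pos"])
E
```

```text
time: 8.62
eef_pos: [0.5512, 0.0395, 0.2233]
tcp_rot: [-0.0, 1.0, -0.001, 0.004]
contact_force: [0.7, 0.4, 1.1]
opening: 0.996
finger_force: 0.0
time: 9.53
eef_pos: [0.469, -0.2149, 0.2168]
tcp_rot: [0.0, 1.0, 0.0, 0.0]
contact_force: [0.3, 0.7, 0.7]
opening: 0.99
finger_force: 0.0
scoop_grip 0.79 [258.3 160.3] [ 0.4556 -0.2172  0.029 ]
scoop_grip 0.58 [452.9 228.2] [0.5475 0.0429 0.029 ]
scoop_lip 0.96 [261.  257.2] [ 0.6077 -0.2134  0.0025]
scoop 0.68 [258.9 223.8] [ 0.5543 -0.2165  0.    ]
[251 120  15  68 852]
((0.4474441409111023, -0.21705974638462067), (0.08125540614128113, 0.01587534509599209), 1.4227428436279297) [ 0.40695804 -0.2256952 ] [ 0.48794463 -0.20886673] [ 0.46948698 -0.21400943  0.21679595]
```

View pics/w2.png

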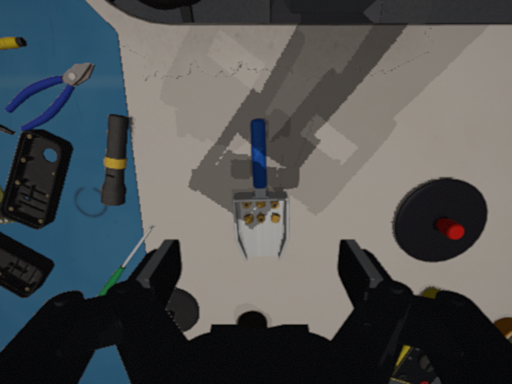

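The scoop's handle runs from (258,120) to (261,188), with the pan's six spacers at rows 203–220. The cover lies flat at (440,220). Now gripping the rear of the handle firmly (120 N) so it stays level. The tool can't tilt, so I'll later ease the grip to let the scoop pitch over the funnel.

```bash
python3 -m handwheel '[[[0.085,0.02,-0.002,0.01,-1.4],[0.085,0.019,-0.001,0.03,0],[0.085,0,0,0.04,0],[0.085,0,0,0.04,0],[0.085,0,0,0.04,0],[0.085,0,0,0.025,0],[0.085,0,0,0.015,0],[0.085,0,0,0.005,0],[0.085,0,0,0,0],[0.085,0,0,0,0]]]'
```

```text
time: 10.57
eef_pos: [0.431, -0.2188, 0.0126]
tcp_rot: [-0.013, 1.0, -0.0, 0.001]
contact_force: [-0.0, -0.3, 0.4]
opening: 0.994
finger_force: 0.0
```

```bash
python3 -m handwheel '[[[0.06,0,0,0,0],[0.04,0,0,0,0],[0.025,0,0,0,0],[0.015,0,0,0,0],[0.005,0,0,0,0],[0.005,0,0,0,0],[0.005,0,0,0,0],[0.005,0,0,0,0],[0.005,0,0,0,0]]]' 120
```

```text
time: 11.32
eef_pos: [0.4302, -0.2188, 0.0122]
tcp_rot: [-0.012, 1.0, -0.0, 0.0]
contact_force: [-1.5, 1.0, 4.3]
opening: 0.187
finger_force: 116.7
```

```bash
python3 -m handwheel '[[[0.005,0,0,-0.003,0],[0.005,0,0,-0.006,0],[0.005,0,0,-0.01,0],[0.005,0,0,-0.01,0],[0.005,0,0,-0.006,0],[0.005,0,0,-0.003,0],[0.005,0,0,0,0],[0.005,0,0,0,0]]]'
python3 - <<'E'
from h import *
c=cam("wrist"); cv2.imwrite("pics/w3.png",viewer.read_camera("wrist"))
a=viewer.read_camera("scene"); cv2.imwrite("pics/s3.png",a)
for k in ("scoop_lip",): print([(np.array(d["xy"])*[512,384],d["confidence"]) for d in viewer.pinpoint("scene",k)],[(np.array(d["xy"])*[512,384],d["confidence"]) for d in viewer.pinpoint("wrist",k)])
g=np.array(get_state()["eef_pos"]); lip=g+[.175,.004,-.0078]
print("expected lip",lip,proj("scene",lip),proj("wrist",lip,c)); print(get_state()["wrist_torque"])
cv2.imwrite("pics/c3.png",np.hstack([cv2.resize(a[250:350,240:360],None,fx=3,fy=3,interpolation=2),cv2.resize(cv2.imread("pics/w3.png"),(400,300))]))
E
```

```text
time: 11.98
eef_pos: [0.4301, -0.2188, 0.0501]
tcp_rot: [-0.012, 1.0, -0.0, 0.0]
contact_force: [0.2, 0.0, -2.0]
opening: 0.184
finger_force: 117.0
[(array([334.4896, 287.1936]), 0.81)] []
expected lip [ 0.60470842 -0.21442631  0.04150239] [332.40874671 288.47340679] [260.25517142 431.21592602]
[-0.00841683  0.18099052  0.01204417]
```

View pics/c3.png

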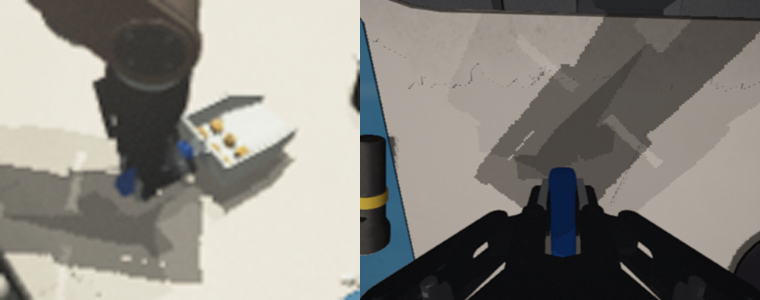

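Held level: the spacers are still in the pan, and the lip at (334,287) matches the expected (332,288). Now raising and crossing to the funnel.

```bash
python3 -m handwheel '[[[0.005,-0.0045,0,-0.01,0],[0.005,-0.0045,0,-0.02,0],[0.005,-0.0045,0,-0.03,0],[0.005,-0.0045,0,-0.03,0],[0.005,-0.0045,0,-0.03,0],[0.005,-0.0045,0,-0.03,0],[0.005,-0.0045,0,-0.03,0],[0.005,-0.0045,0,-0.025,0],[0.005,-0.0045,0,-0.02,0],[0.005,-0.0045,0,-0.01,0],[0.005,0,0.005,0,0],[0.005,0,0.01,0,0]]]'
python3 -m handwheel '[[[0.005,0,0.016,0,0],[0.005,0,0.022,0,0],[0.005,0,0.027,0,0],[0.005,-0.001,0.03,0,0],[0.005,-0.001,0.03,0,0],[0.005,-0.001,0.03,0,0],[0.005,-0.001,0.03,0,0],[0.005,-0.001,0.03,0,0],[0.005,-0.001,0.03,0,0],[0.005,-0.001,0.03,0,0],[0.005,-0.001,0.03,0,0],[0.005,-0.001,0.03,0,0]]]'
python3 -m handwheel '[[[0.005,-0.001,0.027,0,0],[0.005,-0.001,0.022,0,0],[0.005,0,0.016,0,0],[0.005,0,0.012,0,0],[0.005,0,0.006,0,0],[0.005,0,0,0,0],[0.005,0,0,0,0],[0.005,0,0,0,0]]]'
python3 - <<'E'
from h import *
a=viewer.read_camera("scene"); cv2.imwrite("pics/s4.png",a); b=viewer.read_camera("top"); cv2.imwrite("pics/t4.png",b)
for n in("scene","top"):
  for k in ("funnel_mouth","funnel","jar","scoop_lip"): print(n,k,[((np.array(d["xy"])*[512,384]).round(1),round(d["confidence"],2),atz(n,*(np.array(d["xy"])*[512,384]),{"funnel_mouth":.148,"funnel":.088,"jar":0,"scoop_lip":.277}[k]).round(3)) for d in viewer.pinpoint(n,k)])
s=get_state(); print(s["eef_pos"],s["wrist_torque"],s["qpos"])
cv2.imwrite("pics/c4.png",np.hstack([cv2.resize(a[110:250,190:320],None,fx=3,fy=3,interpolation=2),cv2.resize(b[130:270,190:320],None,fx=3,fy=3,interpolation=2)]))
E
```

```text
time: 13.18
eef_pos: [0.4746, -0.2026, 0.2844]
tcp_rot: [-0.012, 1.0, 0.0, -0.0]
contact_force: [-0.4, 0.6, -2.5]
opening: 0.189
finger_force: 117.1
time: 14.18
eef_pos: [0.4732, 0.1346, 0.2819]
tcp_rot: [-0.012, 1.0, 0.0, -0.003]
contact_force: [1.2, -0.0, -1.7]
opening: 0.184
finger_force: 117.0
time: 14.85
eef_pos: [0.4754, 0.2148, 0.2844]
tcp_rot: [-0.012, 1.0, -0.0, -0.0]
contact_force: [0.7, -0.4, -1.6]
opening: 0.184
finger_force: 117.1
scene funnel_mouth [(array([253.1, 181.3]), 0.91, array([0.6  , 0.255, 0.148])), (array([272.4, 252.6]), 0.61, array([ 0.468, -0.084,  0.148]))]
scene funnel [(array([251.7, 194.9]), 0.94, array([0.595, 0.254, 0.088]))]
scene jar [(array([249.6, 218.9]), 0.82, array([0.571, 0.228, 0.   ])), (array([363.5, 285.3]), 0.4, array([ 0.726, -0.23 ,  0.   ]))]
scene scoop_lip [(array([271.5, 153.9]), 0.84, array([0.644, 0.208, 0.277]))]
top funnel_mouth [(array([243.1, 191.7]), 0.59, array([0.582, 0.263, 0.148])), (array([244.3, 193. ]), 0.53, array([0.578, 0.259, 0.148]))]
top funnel []
top jar [(array([261.5, 151. ]), 0.37, array([0.749, 0.199, 0.   ]))]
top scoop_lip [(array([255.1, 162.9]), 0.66, array([0.655, 0.225, 0.277])), (array([262.5, 152.4]), 0.66, array([0.687, 0.202, 0.277])), (array([301.4, 151.1]), 0.46, array([0.69 , 0.087, 0.277]))]
[0.47554045 0.21537402 0.28490244] [-0.0234093   0.24050619  0.01070966] [ 2.30758505e-01 -9.37964094e-02  1.88840251e+00  5.92425984e-06
  1.34683968e+00 -1.36428672e+00]
```

View pics/c4.png

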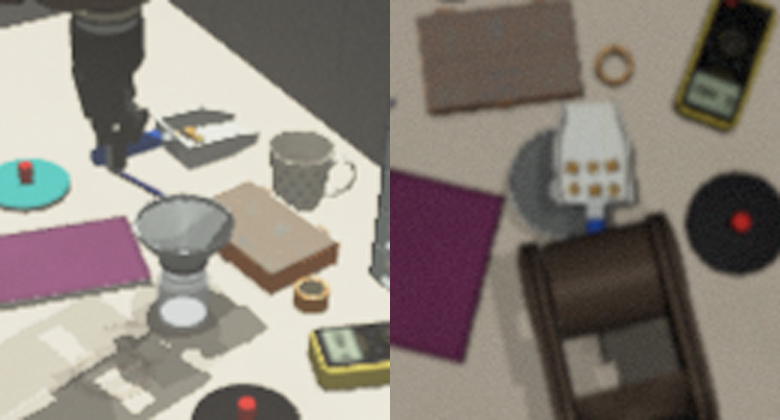

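The funnel is open and seated (scene mouth centre ≈ (251,185), top ≈ (247.7,191), which agrees with (0.586, 0.249)). The scoop is level above it but about 30 mm too far right. I'll correct that, then ease the grip.

```bash
python3 -m handwheel '[[[0.005,0,0.005,0,0],[0.005,0,0.01,0,0],[0.005,0,0.01,0,0],[0.005,0,0.005,0,0],[0.005,0,0,0,0],[0.005,0,0,0,0]]]'
cat > lk.py <<'E'
import sys; from h import *
s=get_state(); a=viewer.read_camera("scene"); cv2.imwrite(f"pics/{sys.argv[1]}.png",a)
g=np.array(s["eef_pos"])+[0,0,.0187]
print(np.round(s["eef_pos"],4),s["wrist_torque"].round(3),s["finger_force"],s["opening"])
for d in viewer.pinpoint("scene","scoop_lip"):
    u=np.array(d["xy"])*[512,384]; o,w=ray("scene",*u)
    # lip on circle of radius .177 about grip in plane through grip (y ~ g_y+.004)
    P=o+w*((g[1]+.004-o[1])/w[1]); v=P-g; th=np.degrees(np.arctan2(-v[2],v[0])-np.arctan2(.0265,.175))
    print("lip",u.round(1),round(d["confidence"],2),P.round(3),"r",np.hypot(v[0],v[2]).round(3),"tilt",th.round(1))
E
python3 lk.py s5
python3 -m handwheel '[[[0.005,0,0,0,0],[0.005,0,0,0,0],[0.005,0,0,0,0],[0.005,0,0,0,0]]]' 40
python3 lk.py s6
python3 -m handwheel '[[[0.005,0,0,0,0],[0.005,0,0,0,0],[0.005,0,0,0,0],[0.005,0,0,0,0]]]' 20
python3 lk.py s7
```

```text
time: 15.85
eef_pos: [0.4746, 0.2461, 0.2847]
tcp_rot: [-0.013, 1.0, -0.0, -0.0]
contact_force: [0.2, -0.3, -2.8]
opening: 0.187
finger_force: 117.1
[0.4746 0.2461 0.2847] [-0.045  0.128 -0.039] 117.06761598587036 0.1867492425993806
lip [267.9 147.4] 0.96 [0.656 0.25  0.278] r 0.183 tilt -0.5
time: 16.28
eef_pos: [0.4748, 0.2453, 0.2849]
tcp_rot: [-0.012, 1.0, -0.0, 0.0]
contact_force: [0.2, 0.4, -2.4]
opening: 0.189
finger_force: 117.0
[0.4748 0.2453 0.2849] [0.007 0.214 0.006] 117.04238176345825 0.18875430358150644
lip [267.2 148.9] 0.65 [0.653 0.249 0.273] r 0.18 tilt 1.2
time: 16.72
eef_pos: [0.4747, 0.2455, 0.2849]
tcp_rot: [-0.012, 1.0, -0.0, 0.0]
contact_force: [0.2, 0.1, -1.4]
opening: 0.187
finger_force: 117.0
[0.4747 0.2455 0.2849] [-0.033  0.214 -0.028] 117.01122879981995 0.1870981713517607
lip [270.4 148. ] 0.64 [0.666 0.249 0.273] r 0.194 tilt 0.6
```

The force only updates on a new finger command, so I'll change the claw value slightly.

```bash
python3 -m handwheel '[[[0.008,0,0,0,0],[0.008,0,0,0,0],[0.008,0,0,0,0],[0.008,0,0,0,0]]]' 60
python3 lk.py s8
```

```text
time: 17.15
eef_pos: [0.4747, 0.2455, 0.2848]
tcp_rot: [-0.012, 1.0, -0.0, 0.0]
contact_force: [0.3, -0.3, -3.1]
opening: 0.186
finger_force: 117.1
[0.4747 0.2455 0.2848] [0.027 0.192 0.006] 117.05886840820312 0.186129244433415
lip [268.6 146.8] 0.78 [0.658 0.25  0.28 ] r 0.185 tilt -1.2
```

```bash
python3 -m handwheel '[[[0.013,0,0,0,0],[0.013,0,0,0,0],[0.013,0,0,0,0]]]' 20
python3 -m handwheel '[[[0.0150,0,0,0,0],[0.0150,0,0,0,0],[0.0150,0,0,0,0]]]' 20
python3 -m handwheel '[[[0.0156,0,0,0,0],[0.0156,0,0,0,0]]]' 20
python3 lk.py s9
```

```text
time: 17.5
eef_pos: [0.4748, 0.2455, 0.2848]
tcp_rot: [-0.012, 1.0, 0.0, -0.0]
contact_force: [0.1, 0.6, -1.9]
opening: 0.187
finger_force: 117.2
time: 17.75
eef_pos: [0.4747, 0.2455, 0.2848]
tcp_rot: [-0.012, 1.0, -0.0, -0.0]
contact_force: [-0.6, 0.2, -2.0]
opening: 0.187
finger_force: 117.1
time: 17.92
eef_pos: [0.4748, 0.2455, 0.2848]
tcp_rot: [-0.012, 1.0, -0.0, -0.0]
contact_force: [-0.5, 0.4, -2.4]
opening: 0.188
finger_force: 108.5
[0.4748 0.2455 0.2848] [-0.045  0.221  0.004] 108.4605610370636 0.18758436370194745
lip [269. 148.] 0.62 [0.66  0.249 0.274] r 0.188 tilt 0.3
```

Near the handle width the commanded opening does lower the grip force. I'll step finely from here.

```bash
for i in 1; do python3 -m handwheel '[[[0.0158,0,0,0,0],[0.0158,0,0,0,0]]]' 20 | egrep 'time|force:'; done
python3 -m handwheel '[[[0.0160,0,0,0,0],[0.0160,0,0,0,0]]]' 20 | egrep 'time|force:'
python3 -m handwheel '[[[0.0161,0,0,0,0],[0.0161,0,0,0,0]]]' 20 | egrep 'time|force:|open'
python3 lk.py s10
```

```text
time: 18.18
contact_force: [0.3, 0.7, -2.9]
finger_force: 99.7
time: 18.35
contact_force: [-0.0, -0.6, -1.4]
finger_force: 90.8
time: 18.52
contact_force: [-0.3, -0.7, -1.1]
opening: 0.191
finger_force: 86.4
[0.4748 0.2455 0.2848] [-0.016  0.236  0.038] 86.40271425247192 0.19128930531204816
lip [266.1 149.1] 0.9 [0.648 0.249 0.273] r 0.176 tilt 1.3
```

```bash
python3 -m handwheel '[[[0.0166,0,0,0,0],[0.0170,0,0,0,0],[0.0170,0,0,0,0]]]' | egrep 'time|force:'
python3 lk.py s11
python3 -m handwheel '[[[0.0172,0,0,0,0],[0.0174,0,0,0,0],[0.0174,0,0,0,0]]]' | egrep 'time|force:'
python3 lk.py s12
python3 -m handwheel '[[[0.0175,0,0,0,0],[0.0176,0,0,0,0],[0.0176,0,0,0,0]]]' | egrep 'time|force:'
python3 lk.py s13
```

```text
time: 18.87
contact_force: [-0.1, -1.3, -1.6]
finger_force: 46.2
[0.4748 0.2455 0.2848] [ 0.002  0.125 -0.051] 46.18472456932068 0.2037646572607412
lip [266.6 147.9] 0.71 [0.65  0.249 0.278] r 0.177 tilt -0.2
time: 19.22
contact_force: [-0.5, -0.0, -2.3]
finger_force: 27.5
[0.4747 0.2455 0.2848] [-0.005  0.132  0.038] 27.46344029903412 0.2074577772163399
lip [268.2 147.7] 0.56 [0.657 0.249 0.277] r 0.184 tilt -0.2
lip [317.6 230.5] 0.36 [ 0.944  0.249 -0.246] r 0.722 tilt 40.9
time: 19.57
contact_force: [-0.6, -0.2, -1.0]
finger_force: 18.2
[0.4748 0.2455 0.2848] [-0.024  0.212 -0.021] 18.240585923194885 0.20719895711226824
lip [268.4 147.4] 0.95 [0.657 0.249 0.277] r 0.184 tilt -0.5
lip [252.6 152.3] 0.29 [0.593 0.249 0.277] r 0.122 tilt 4.1
```

```bash
python3 -m handwheel '[[[0.0177,0,0,0,0],[0.0177,0,0,0,0]]]' | egrep 'time|force:'
python3 lk.py s14
python3 -m handwheel '[[[0.0178,0,0,0,0],[0.0178,0,0,0,0]]]' | egrep 'time|force:'
python3 lk.py s15
```

```text
time: 19.83
contact_force: [0.8, 0.2, -1.8]
finger_force: 13.6
[0.4748 0.2455 0.2849] [ 0.034  0.135 -0.009] 13.611326515674591 0.20567661744603968
lip [262.3 156.7] 0.98 [0.633 0.25  0.247] r 0.168 tilt 11.2
time: 20.1
contact_force: [-0.1, -0.3, -2.0]
finger_force: 10.0
[0.4748 0.2455 0.2849] [ 0.039  0.198 -0.056] 9.992619305849075 0.2049080463521154
lip [245.8 184. ] 0.7 [0.567 0.25  0.151] r 0.178 tilt 50.3
```

It slipped as intended, to about 50° tilt with the lip over the mouth. Tightening, then looking.

```bash
python3 -m handwheel '[[[0.0170,0,0,0,0],[0.0170,0,0,0,0],[0.0170,0,0,0,0]]]' 60 | egrep 'time|force:'
python3 lk.py s16
python3 - <<'E'
from h import *
a=cv2.imread("pics/s16.png"); b=viewer.read_camera("top")
cv2.imwrite("pics/c16.png",np.hstack([cv2.resize(a[110:250,190:320],None,fx=4,fy=4,interpolation=2)[:, :400],cv2.resize(b[130:270,190:320],None,fx=3,fy=4,interpolation=2)]))
E
```

```text
time: 20.45
contact_force: [0.3, 0.4, -0.6]
finger_force: 27.8
[0.4751 0.2455 0.2852] [-0.027 -0.113  0.05 ] 27.78546005487442 0.20720029603917978
lip [240.5 191.8] 0.68 [0.545 0.25  0.124] r 0.193 tilt 60.2
```

View pics/c16.png

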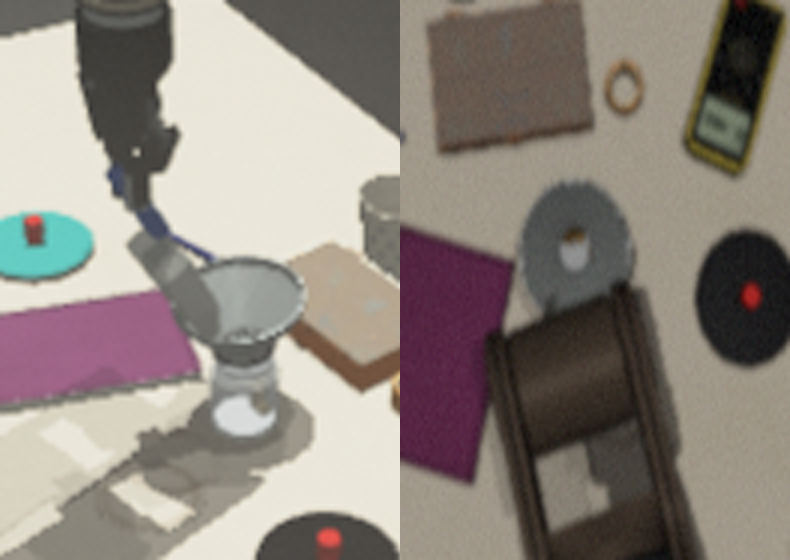

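The scoop hangs at about 60° with its lip inside the mouth. The jar stands, and brass shows at the jar's bottom (scene crop (258,400), top crop (575,235)). I'll lift clear slowly and check for leftovers.

```bash
python3 -m handwheel '[[[0.0150,0,0,0,0],[0.0150,0,0,-0.004,0],[0.0150,0,0,-0.008,0],[0.0150,0,0,-0.012,0],[0.0150,0,0,-0.015,0],[0.0150,0,0,-0.015,0],[0.0150,0,0,-0.01,0],[0.0150,0,0,-0.005,0],[0.0150,0,0,0,0]]]' 100
python3 lk.py s17
python3 - <<'E'
from h import *
a=cv2.imread("pics/s17.png"); b=viewer.read_camera("top")
for n in("scene","top"): print(n,[((np.array(d["extent"])*[512,384,512,384]).round(1),round(d["confidence"],2)) for d in viewer.look_for(n,"spacer1")])
cv2.imwrite("pics/c17.png",np.hstack([cv2.resize(a[110:250,190:320],None,fx=4,fy=4,interpolation=2)[:, :400],cv2.resize(b[160:220,220:270],None,fx=8,fy=9.3333,interpolation=2)]))
E
```

```text
time: 21.35
eef_pos: [0.4753, 0.2457, 0.3561]
tcp_rot: [-0.012, 1.0, 0.001, 0.002]
contact_force: [1.0, -0.1, -1.6]
opening: 0.201
finger_force: 83.1
[0.4753 0.2457 0.3561] [-0.012  0.046  0.056] 83.07448625564575 0.2010565273552379
lip [239.  174.5] 0.94 [0.539 0.25  0.202] r 0.184 tilt 61.1
scene []
top []
```

View pics/c17.png

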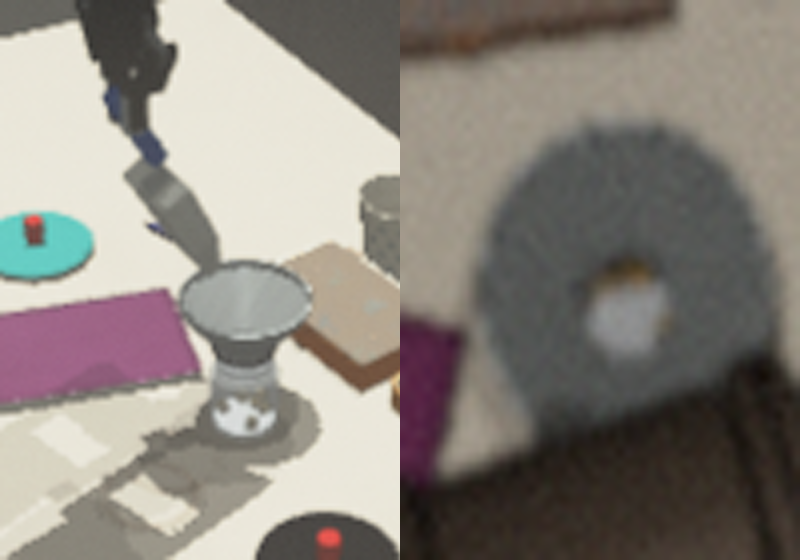

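Several spacers lie on the jar's floor, the funnel is empty and clear, and the scoop hangs at 61°. I'll carry it back, then set the lip down while dragging backwards so it swings flat.

```bash
python3 -m handwheel '[[[0.0150,-0.006,-0.01,0,0],[0.0150,-0.006,-0.02,0,0],[0.0150,-0.006,-0.03,0,0],[0.0150,-0.006,-0.035,0,0],[0.0150,-0.006,-0.035,0,0],[0.0150,-0.006,-0.035,0,0],[0.0150,-0.006,-0.035,0,0],[0.0150,-0.006,-0.035,0,0],[0.0150,-0.006,-0.035,0,0],[0.0150,-0.006,-0.035,0,0],[0.0150,-0.006,-0.035,0,0],[0.0150,-0.006,-0.035,0,0]]]' | egrep 'time|eef|force'
python3 -m handwheel '[[[0.0150,-0.0054,-0.03,0,0],[0.0150,-0.0054,-0.025,0,0],[0.0150,-0.0054,-0.02,0,0],[0.0150,-0.0054,-0.01,0,0],[0.0150,0,-0.0085,0.01,0],[0.0150,0,0,0.02,0],[0.0150,0,0,0.03,0],[0.0150,0,0,0.03,0],[0.0150,0,0,0.03,0],[0.0150,0,0,0.02,0],[0.0150,0,0,0.01,0],[0.0150,0,0,0,0]]]' | egrep 'time|eef|force'
python3 lk.py s18
python3 - <<'E'
from h import *
for n,k in (("scene","jar"),("scene","funnel"),("scene","spacer1"),("top","funnel_mouth")):
    im=viewer.read_camera(n); print(n,k,[((np.array(d["xy"])*[512,384]).round(1),round(d["confidence"],2)) for d in viewer.pinpoint(n,k)])
cv2.imwrite("pics/t18.png",im)
a=cv2.imread("pics/s18.png"); cv2.imwrite("pics/c18.png",np.hstack([cv2.resize(a[170:240,220:280],None,fx=6,fy=6,interpolation=2),cv2.resize(a[230:330,260:370],None,fx=3.8,fy=4.2,interpolation=2)]))
E
```

```text
time: 22.6
eef_pos: [0.5557, -0.1303, 0.3533]
contact_force: [0.1, 0.4, -0.6]
finger_force: 83.1
time: 23.6
eef_pos: [0.5779, -0.219, 0.1997]
contact_force: [0.3, 0.1, -1.7]
finger_force: 83.2
[ 0.5779 -0.219   0.1997] [0.031 0.067 0.01 ] 83.15871119499207 0.19884443102895435
lip [340.3 285.5] 0.75 [ 0.636 -0.215  0.037] r 0.19 tilt 63.7
lip [249.8 216.2] 0.45 [ 0.313 -0.215  0.452] r 0.353 tilt -147.2
scene jar [(array([293.3, 214.2]), 0.61), (array([249.8, 216.7]), 0.58), (array([336.3, 257.3]), 0.55)]
scene funnel [(array([249.9, 198.6]), 0.78)]
scene spacer1 []
top funnel_mouth [(array([245.8, 190.2]), 0.91)]
```

View pics/c18.png

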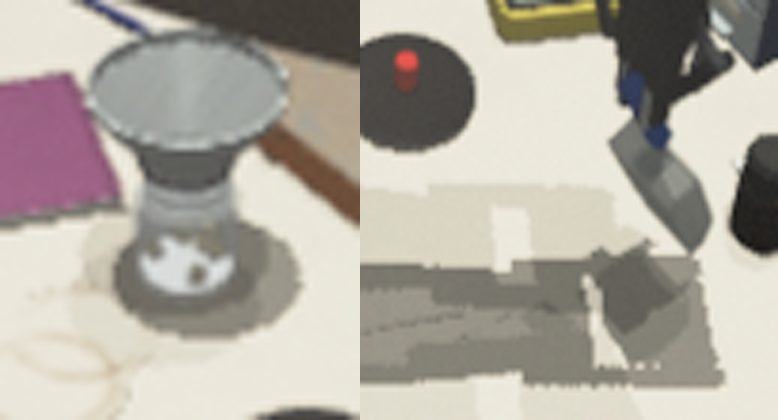

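All spacers visible are at the jar's bottom, and the funnel is seated and clean. The scoop's lip hangs just above the table, clear of the dark jar and the cover. Easing the grip and laying it down.

```bash
python3 -m handwheel '[[[0.0165,0,0,0,0],[0.0174,0,0,0,0],[0.0174,0,0,0.015,0],[0.0174,0,0,0.015,0],[0.0174,0.005,0,0.01,0],[0.0174,0.005,0,0.005,0],[0.0174,0,0,0,0]]]'
python3 lk.py s19
```

```text
time: 24.68
eef_pos: [0.5678, -0.2202, 0.1568]
tcp_rot: [-0.012, 1.0, 0.001, -0.002]
contact_force: [0.8, -0.3, -1.8]
opening: 0.203
finger_force: 31.8
[ 0.5678 -0.2202  0.1568] [-0.038  0.067  0.002] 31.76941215991974 0.20317653499228028
lip [339.1 294.3] 0.67 [ 0.637 -0.216 -0.004] r 0.193 tilt 60.2
```

```bash
python3 -m handwheel '[[[0.0176,0.010,0,0.006,0],[0.0176,0.015,0,0.009,0],[0.0176,0.015,0,0.010,0],[0.0176,0.012,0,0.009,0],[0.0176,0,0,0,0]]]'
python3 lk.py s20
```

```text
time: 25.2
eef_pos: [0.5164, -0.2235, 0.128]
tcp_rot: [-0.012, 1.0, -0.001, -0.001]
contact_force: [-7.0, -0.1, 11.1]
opening: 0.204
finger_force: 20.7
[ 0.5164 -0.2235  0.128 ] [0.055 1.179 0.044] 20.74134260416031 0.20447726006719374
lip [339. 296.] 0.58 [ 0.635 -0.219 -0.007] r 0.194 tilt 43.8
```

```bash
python3 -m handwheel '[[[0.0177,0.010,0,0.002,0],[0.0177,0.010,0,0.006,0],[0.0177,0.010,0,0.009,0],[0.0177,0.008,0,0.009,0],[0.0177,0,0,0,0]]]'
python3 lk.py s21
```

```text
time: 25.72
eef_pos: [0.4778, -0.2228, 0.0973]
tcp_rot: [-0.012, 1.0, 0.0, -0.001]
contact_force: [-3.1, -1.4, 2.3]
opening: 0.207
finger_force: 15.8
[ 0.4778 -0.2228  0.0973] [-0.405  0.178 -0.193] 15.751089602708817 0.20659671396428594
lip [336.2 296.2] 0.71 [ 0.623 -0.219 -0.002] r 0.187 tilt 30.4
```

```bash
python3 -m handwheel '[[[0.0177,0.009,0,0.010,0],[0.0177,0.009,0,0.010,0],[0.0177,0.007,0,0.012,0],[0.0177,0.007,0,0.012,0],[0.0177,0.005,0,0.011,0],[0.0177,0.003,0,0.009,0],[0.0177,0,0,0,0]]]'
python3 lk.py s22
```

```text
time: 26.4
eef_pos: [0.4377, -0.2228, 0.0322]
tcp_rot: [-0.012, 1.0, 0.002, -0.002]
contact_force: [-0.4, -0.4, -0.5]
opening: 0.208
finger_force: 13.0
[ 0.4377 -0.2228  0.0322] [-0.14   0.069 -0.115] 13.010355234146118 0.20797484202086378
lip [333.4 298.4] 0.95 [ 0.613 -0.219 -0.006] r 0.184 tilt 9.3
```

```bash
python3 -m handwheel '[[[0.0177,0.002,0,0.007,0],[0.0177,0.001,0,0.006,0],[0.0177,0,0,0.004,0],[0.0177,0,0,0.002,0],[0.0177,0,0,0,0],[0.0177,0,0,0,0]]]'
python3 lk.py s23
```

```text
time: 27.0
eef_pos: [0.4368, -0.224, 0.0157]
tcp_rot: [-0.012, 1.0, 0.0, -0.0]
contact_force: [-0.5, -0.2, -0.2]
opening: 0.208
finger_force: 12.9
[ 0.4368 -0.224   0.0157] [-0.006  0.074 -0.023] 12.901863902807236 0.20840421850411164
lip [335.5 297. ] 0.93 [ 0.62  -0.22  -0.002] r 0.186 tilt 2.6
```

```bash
python3 -m handwheel '[[[0.0177,0,0,0.002,0],[0.0177,0,0,0.002,0],[0.0177,0,0,0,0],[0.0177,0,0,0,0]]]'
```

```text
time: 27.43
eef_pos: [0.4367, -0.2242, 0.0119]
tcp_rot: [-0.012, 1.0, -0.0, -0.0]
contact_force: [-2.5, 0.1, 1.7]
opening: 0.209
finger_force: 13.3
```

```bash
python3 -m handwheel '[[[0.019,0,0,0,0],[0.025,0,0,0,0],[0.05,0,0,0,0],[0.085,0,0,0,0],[0.085,0,0,0,0],[0.085,0,0,0,0],[0.085,0,0,-0.01,0],[0.085,0,0,-0.025,0],[0.085,0,0,-0.04,0],[0.085,0,0,-0.04,0],[0.085,0,0,-0.04,0],[0.085,0,0,-0.04,0]]]'
python3 -m handwheel '[[[0.085,0.01,0,-0.02,0],[0.085,0,0,0,0],[0.085,0,0,0,0]]]' | egrep 'eef|force'
python3 - <<'E'
from h import *
w=viewer.read_camera("wrist"); a=viewer.read_camera("scene"); b=viewer.read_camera("top")
print([((np.array(d["xy"])*[512,384]).round(1),round(d["confidence"],2)) for d in viewer.pinpoint("scene","scoop_lip")])
cv2.imwrite("pics/c24.png",np.hstack([np.vstack([cv2.resize(a[170:240,220:280],(300,300),interpolation=2),cv2.resize(a[250:330,260:350],(300,300),interpolation=2)]),np.vstack([cv2.resize(w,(400,300)),cv2.resize(b[130:260,190:400],(400,300))])]))
E
```

```text
time: 28.43
eef_pos: [0.4365, -0.2237, 0.2095]
tcp_rot: [-0.012, 1.0, -0.0, 0.0]
contact_force: [0.9, -0.3, 0.1]
opening: 0.999
finger_force: 0.0
eef_pos: [0.4273, -0.2248, 0.2291]
contact_force: [-0.5, 0.6, -0.2]
finger_force: 0.0
[(array([335.2, 296.1]), 0.84), (array([249.6, 214.2]), 0.35)]
```

View pics/c24.png

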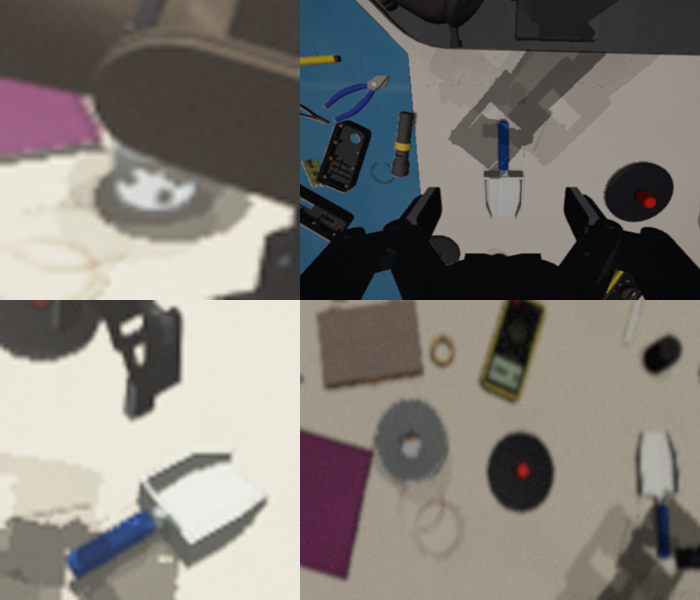

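The scoop lies flat and empty, the cover is flat, the jar is upright with the funnel seated, and no stray spacers are visible. Handing in.

```bash
python3 -c "
from plant import sign_off; print(sign_off())"
```

```text
the job is handed in; nothing more can be done
None
```

I handed the job in at about 29 s of the 72 s: the cover lies flat beside the jar, the scoop is empty and flat on the worktop, and the funnel is still seated in the upright jar. The spacers were poured into the jar with no strays in view, but I couldn't count all six, sign-off gave no verdict, and I viewed 12 pictures, two over the limit of 10.

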